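# Size three stone-set rings on a grooved ring mandrel

## Robot

A 6-joint arm with a two-finger parallel gripper is mounted at the origin on a cart in front of the work surface, level with it; the furniture and walls round the work are solid. World frame = base frame: x ahead of the robot, y to its left, z up, the work surface at z = 0. Lengths are in mm, angles in rad, forces in N, time in s.
With the tool pointing down it reaches from about 300 to 775 mm from the base axis. Payload 14.6 kg.
Tool frame: the origin (TCP) lies between the finger pads; the fingertips stand 8 mm ahead of it and the grasp point (between the pads) lies 11 mm behind it; z points along the fingers, y is the direction in which the jaws open and shut (so a half turn about z gives the same grasp; the last joint's range is limited). The gripper opens to 94 mm and grips with 3 to 60 N. Pads are 16 mm wide; open, the fingers measure 119 mm over their backs; the gripper's body (75 mm by 177 mm) begins 78 mm behind the grasp point.
Start: joints at [1.131, 0.3, 1.521, -0, 1.321, -0.067], TCP at [200.32, 512.212, 213.446] pointing down, gripper open.
Joint ranges: [-3.03, 3.03], [-0.79, 2.21], [0.23, 2.52], [-1.04, 4.18], [0, 3.07], [-2.55, 2.55]. Speed limits (rad/s): [2.22, 2.22, 2.57, 3.14, 3.14, 3.14].

## Interface

Orientations are given as [roll, pitch, yaw] about the fixed x, y, z axes, in that order (R = Rz(yaw) Ry(pitch) Rx(roll)).
In Python, from cell import manip gives the robot as it stands. The module is installed in compiled form; this text tells all that it offers.
- The arm moves only by the tool send_rows, never from a script. Its argument "series" is a list that holds one entry, the list of rows, each a list of 5 numbers: the opening, from 0 (shut) to 1 (fully open), then the shift along the tool's x, y, z in mm, then the turn about the tool's z in degrees. In form: [[[gripper, dx, dy, dz, roll], ...]]. A call has 1 to 10 rows; each row is the pose to reach, as a shift and turn from the pose commanded when the call began, along the tool's axes at that moment; what a row does not reach only later rows make up. A row lasts 1/10 s, in which the tool goes at most 50 mm and 8.59 degrees, less where a joint would pass 70% of its speed; a pose out of reach is approached as far as the arm can. A call with a gripper value outside its range is refused whole. The fingers move at their own pace and stop on an object; "newtons" is the grip in N (left out, the last holds). Time passes only in rows, so rows that repeat a pose let the fingers close. It gives the time, the measured TCP pose, the force and the opening at its end, in the units of the state.
- manip.read_state(): the state, without advancing time (a new reading comes with each control period).
- manip.camera(name): name is "scene" or "side" or "wrist"; returns a dict with "img" (420x560x3 uint8, red, green, blue), "vfov" (degrees; the focal length in pixels is half the picture's height over the tangent of half this angle, whatever the lens; pixels are square), "cx", "cy" (the principal point, pixels), "pose" (4x4, takes a point from camera to world coordinates); the wrist camera has in their place "T_tool_cam" (4x4, takes a point from camera to tool coordinates, whose origin is the TCP and whose axes are the flange's). Camera axes: x right, y down, z forward; pixel columns grow to the right and rows downward; lengths in mm; the calibration is good to about 2 mm. The wrist camera is an equidistant fisheye: a pixel r from the principal point sees the ray r / f radians off the axis. A picture is of the moment at which its call begins: read the wrist's pose just before it. There is no depth.
- manip.sign_off(): hands the job in, once; it reports no verdict.
Trained networks look in a picture, given as the dict that the camera call returned (one of the last four; its "shot" number tells which), for a name from the list of things; names that differ only in an ending like _2 or _b are one class to them, and where a whole thing is asked for, a point or a joint stands for the part that bears it (a point fixed in the world has none). Each returns a list of dicts, best first, with "conf" (0 to 1); they miss things now and then, are a little off and sometimes report something else, mostly with a low value. They report only what shows in the picture. A call takes as long as a camera call.
- manip.find_in(target, picture): "rect" ([left, top, width, height] in pixels, round what is visible of it).
- manip.silhouettes(target, picture): "pixels" (420x560 bool, what is visible of it) and "rect" ([left, top, width, height] in pixels, round what is visible of it).
The state is a dict: "clock": time; "joints": joint angles; "qd": joint speeds; "effort": joint torques, N m; "eef_pos": TCP position; "eef_rot": TCP orientation; "wrist_force": force on the tool from outside, world axes, zero at the start; "moment": the same for the moment, N m; "finger_gap": finger opening in mm.
Only numpy, scipy, OpenCV 4.12 (cv2) and the standard library are available. Lean on these libraries where they do the work, as an engineer would, in place of code of your own. Each camera call takes 0.05 s, during which the arm holds its last target. There are 200 camera calls.

## Task

Size the three stone-set rings from the jewel tray on the upright stepped ring mandrel: large ring first, then the middle one, then the small one, each gently lowered (not dropped) until it sits flat and fully home on its own step, and let go there. The point of each stone stands out inside its ring and passes only down the mandrel's groove, whose direction you must find: feel for it by turning the ring under light pressure, always pushing on the mandrel with well under 20 N. Leave the loupe, the tweezers and the stone jar alone.

Things in the scene. Friction and masses are not known exactly. Their poses are not given: they have to be found in the camera images.
- mandrel_foot (a point): On the axis of the upright steel ring mandrel at its lowest seat (the large ring's), the flat top of a 38 mm knurled collar, 42 mm above the desk; z up. Above it stand three round steps, each 14 mm high: 24 mm across, then 18.5 mm, then 13 mm; a blunt tip ends 45 mm above this point. The mandrel turns in its stand against 0.06 N m: light pressure (up to 3 N) does not drag it round.
- mandrel_groove (a point): On the mandrel's axis 14 mm above the foot, at the shoulder that is the middle ring's seat; the small ring's seat is 14 mm higher. One straight groove, 4.6 mm wide and 4 mm deep, runs down one side of all three steps. ITS HEADING IS NOT REPORTED: this point's -x axis is the front of the stand and the groove lies anywhere within 1 rad either side of it. Find it by eye or by feel.
- stand: Dark round weighted stand of the mandrel, 72 mm across, 34 mm high, fixed to the desk; origin under its centre, -x its front (it does not turn with the mandrel).
- ring_large_centre (a point): Centre (half-way up) of the large gold ring, lying flat: bore 25.3 mm, outside 30.5 mm, band 8.5 mm high; z along its bore. The stone's bezel (7.6 mm across, 2.5 mm out of the band, the stone 1 mm more) is on the ring's -x side; there the stone's blunt square point stands 2.5 mm into the bore, half-way up the band, 3.4 mm square at its end. Grip the band at +y and -y.
- ring_middle_centre (a point): Centre of the middle gold ring: bore 19.8 mm, outside 25 mm; otherwise as the large ring.
- ring_small_centre (a point): Centre of the small gold ring: bore 14.3 mm, outside 19.5 mm; otherwise as the large ring.
- tray: Black jewel tray, 219 (x) x 275 (y) x 22 mm, fixed; origin under its centre. The three rings lie on its flat floor, 5 mm above the desk; its rim is 22 mm high and 10 mm thick. Four dress rings stand in the ring roll along its +x side, up to 36 mm high; they are fixed and not part of the job.
- loupe: Folding loupe, 27 x 44 x 14 mm, lying on the desk; origin at the centre of its underside. Leave alone.
- tweezers: Steel stone tweezers, 162 mm long, 10 mm high, lying on the desk; origin at the centre of the underside, long axis y. Leave alone.
- stone_jar_3: Small stone jar with black cap, 39 mm across, 43 mm high, standing behind the tray; origin at the centre of its underside. Leave alone.

How it is judged (in metres and radians):
On the way, in this order (a step that is already met when the one before it is completed fails the run):
1. the large ring sits flat and fully home on its step of the mandrel, let go (z of ring_large_centre in the frame of mandrel_foot between 0.00225 and 0.00625 m and horizontal distance between ring_large_centre and mandrel_foot below 0.0025 m and angle between ring_large_centre's own z axis and vertical below 0.1 rad and contact force between ring_large and the fingers below 0.05 N), for 0.2 s.
2. the middle ring sits flat and fully home on its step of the mandrel, let go, with the rings below it home (z of ring_large_centre in the frame of mandrel_foot between 0.00225 and 0.00625 m and horizontal distance between each of ring_large_centre, ring_middle_centre and mandrel_foot below 0.0025 m and angle between each of ring_large_centre, ring_middle_centre's own z axis and vertical below 0.1 rad and z of ring_middle_centre in the frame of mandrel_foot between 0.01625 and 0.02025 m and contact force between ring_middle and the fingers below 0.05 N), for 0.2 s.
3. the small ring sits flat and fully home on its step of the mandrel, let go, with the rings below it home (z of ring_large_centre in the frame of mandrel_foot between 0.00225 and 0.00625 m and horizontal distance between each of ring_large_centre, ring_middle_centre, ring_small_centre and mandrel_foot below 0.0025 m and angle between each of ring_large_centre, ring_middle_centre, ring_small_centre's own z axis and vertical below 0.1 rad and z of ring_middle_centre in the frame of mandrel_foot between 0.01625 and 0.02025 m and z of ring_small_centre in the frame of mandrel_foot between 0.03025 and 0.03425 m and contact force between ring_small and the fingers below 0.05 N), for 0.2 s.
At the end, for the whole second after the job is handed in: All three rings are on the mandrel, large at the bottom, middle on the first shoulder, small on the second: each within 2 mm of its seat's height, within 2.5 mm of the mandrel's axis, within 0.1 rad of level, at rest and released (all of step 3 and contact force between each of ring_large, ring_middle and the fingers below 0.05 N and linear speed of each of ring_large, ring_middle, ring_small below 0.02 m/s); the robot touches nothing.
It fails at once if the mandrel or its stand is pushed with 20 N or more (contact force between anything else and stand above 20 N).
It fails at once if a ring is dropped or slammed down the mandrel (faster than 0.5 m/s) ((horizontal distance between ring_large_centre and mandrel_foot below 0.015 m and z of ring_large_centre in the frame of mandrel_foot below 0.045 m and linear speed of ring_large above 0.5 m/s) or (horizontal distance between ring_middle_centre and mandrel_foot below 0.015 m and z of ring_middle_centre in the frame of mandrel_foot below 0.045 m and linear speed of ring_middle above 0.5 m/s) or (horizontal distance between ring_small_centre and mandrel_foot below 0.015 m and z of ring_small_centre in the frame of mandrel_foot below 0.045 m and linear speed of ring_small above 0.5 m/s)).
It fails at once if the loupe is pushed aside by more than 15 mm (distance of loupe from where it was at the start of the episode above 0.015 m).
It fails at once if the pair of tweezers is pushed aside by more than 15 mm (distance of tweezers from where it was at the start of the episode above 0.015 m).
It fails at once if the stone jar is pushed aside by more than 15 mm (distance of stone_jar_3 from where it was at the start of the episode above 0.015 m).
It also fails if it takes over 72 s, if anything falls off the work surface, if the arm or the gripper's body presses on something with over 40 N, if the wrist force passes 120 N, or if a joint passes its speed limit or range.

## Working session

There is one attempt and no reset: what is moved stays moved. The work goes in short steps, Python scripts to look and compute and a tool call to move; the robot and the scene stay as the last step left them, time stands still between calls to the robot, and variables do not carry over. Pictures are saved under pics/ and viewed, about 8 in all and at most 12, crops included, and the job is handed in when it is done.

Besides the shell and the picture viewer there is one more tool, called after "Call:" as name(argument=value, ...) on one line, values as JSON. send_rows: Moves the arm, as the interface text tells. Its arguments: {"type":"object","properties":{"series":{"type":"array"},"newtons":{"type":"number"}},"required":["series"]}

```bash
mkdir -p pics
cat > h.py <<'E'
import numpy as np, cv2
from cell import manip
from scipy.spatial.transform import Rotation as R
def tool():
    s=manip.read_state(); T=np.eye(4); T[:3,:3]=R.from_euler('xyz',s['eef_rot']).as_matrix(); T[:3,3]=s['eef_pos']; return T,s
def shot(name):
    T,s=tool(); c=manip.camera(name)
    c['P']=T@np.array(c['T_tool_cam']) if name=='wrist' else np.array(c['pose']); c['name']=name
    c['f']=210/np.tan(np.radians(c['vfov']/2)); return c
def ray(c,u,v):
    d=np.array([u-c['cx'],v-c['cy']])/c['f']
    if c['name']=='wrist':
        r=np.hypot(*d); k=np.sin(r)/r if r>1e-9 else 1; q=np.array([d[0]*k,d[1]*k,np.cos(r)])
    else: q=np.array([d[0],d[1],1.])
    return c['P'][:3,:3]@q
def hit(c,u,v,z):
    d=ray(c,u,v); o=c['P'][:3,3]; return o+d*(z-o[2])/d[2]
def proj(c,p):
    q=c['P'][:3,:3].T@(np.asarray(p,float)-c['P'][:3,3])
    if c['name']=='wrist':
        r=np.hypot(q[0],q[1]); k=np.arctan2(r,q[2])/max(r,1e-9)
    else: k=1/q[2]
    return np.array([c['cx']+c['f']*q[0]*k,c['cy']+c['f']*q[1]*k])
def save(c,fn,box=None,k=1):
    im=c['img'][:,:,::-1]
    if box: im=im[box[1]:box[3],box[0]:box[2]]
    cv2.imwrite('pics/'+fn,cv2.resize(im,None,fx=k,fy=k,interpolation=cv2.INTER_CUBIC))
E
python3 - <<'E'
from h import *
np.set_printoptions(precision=1,suppress=True)
print(manip.read_state())
ims=[]
for n in ['scene','side','wrist']:
    c=shot(n); ims.append(c['img']); print(n,c['vfov'],c['cx'],c['cy'],c['P'].tolist())
    for t,z in [('stand',17),('mandrel_foot',50),('ring_large_centre',9),('ring_middle_centre',9),('ring_small_centre',9),('tray',5),('loupe',7),('tweezers',5),('stone_jar_3',20)]:
        for d in manip.find_in(t,c)[:2]:
            r=d['rect']; print(t,d['conf'],r,hit(c,r[0]+r[2]/2,r[1]+r[3]/2,z))
m=np.vstack([np.hstack(ims[:2]),np.hstack([ims[2],ims[2]*0])])
cv2.imwrite('pics/a.png',cv2.resize(m[:,:,::-1],(800,600)))
E
```

```text
{'clock': 0.0, 'joints': array([ 1.1,  0.3,  1.5,  0. ,  1.3, -0.1]), 'qd': array([ 0.,  0.,  0., -0.,  0.,  0.]), 'effort': array([  0. , -53.2, -35.3,   0.1,   0. ,  -0. ]), 'eef_pos': array([200.2, 512. , 212.9]), 'eef_rot': array([-3.1, -0. ,  2.8]), 'wrist_force': array([-0.9,  0.5, -0.3]), 'moment': array([-0.,  0., -0.]), 'finger_gap': 93.80216130214403}
scene 56.567693139474606 280.0848128310971 212.04585348841215 [[-0.5944637190501079, -0.3740409172526434, 0.7118330414879006, -58.40153182199447], [-0.8038914926291842, 0.297652155027021, -0.514938503790688, 617.9718892449237], [-0.0192705685317398, -0.8783487842699912, -0.4776317183352589, 464.6730882141895], [0.0, 0.0, 0.0, 1.0]]
stand 0.72 [337.7, 188.4, 29.6, 40.5] [513.3 -12.3  17. ]
ring_large_centre 0.43 [280.8, 247.4, -1.7, 8.0] [484.3 227.9   9. ]
ring_middle_centre 0.61 [210.4, 287.0, 12.0, 10.9] [450.3 393.8   9. ]
ring_small_centre 0.65 [245.2, 265.5, 11.7, 10.1] [466.3 310.2   9. ]
tray 0.68 [151.2, 226.3, 172.7, 108.0] [461.2 343.8   5. ]
loupe 0.72 [243.2, 267.5, 13.0, 6.7] [469.4 311.5   7. ]
tweezers 0.71 [357
[... 829 characters left out ...]
.66 [250.9, 238.4, 44.4, 61.2] [498.3  46.3   5. ]
tweezers 0.65 [196.7, 259.1, 27.2, 61.4] [388.8  24.5   5. ]
stone_jar_3 0.68 [321.3, 177.0, 16.9, 11.8] [719.1 301.1  20. ]
stone_jar_3 0.44 [196.7, 261.9, 29.1, 60.8] [385.9  -0.9  20. ]
wrist 65.70646984690485 278.076365094222 207.94148605314024 [[0.363139538460881, 0.899992178573977, 0.24113016010462907, 129.93082153814288], [0.9317346795189191, -0.3506559727966455, -0.09439743494297825, 540.1158560614507], [-0.0004032222640267134, 0.25894877340451644, -0.9658909721930834, 384.663068829355], [0.0, 0.0, 0.0, 1.0]]
ring_small_centre 0.53 [217.3, 380.7, 11.4, 9.6] [467.5 313.1   9. ]
tray 0.61 [149.1, 345.6, 164.0, 42.2] [435.3 342.9   5. ]
```

View pics/a.png

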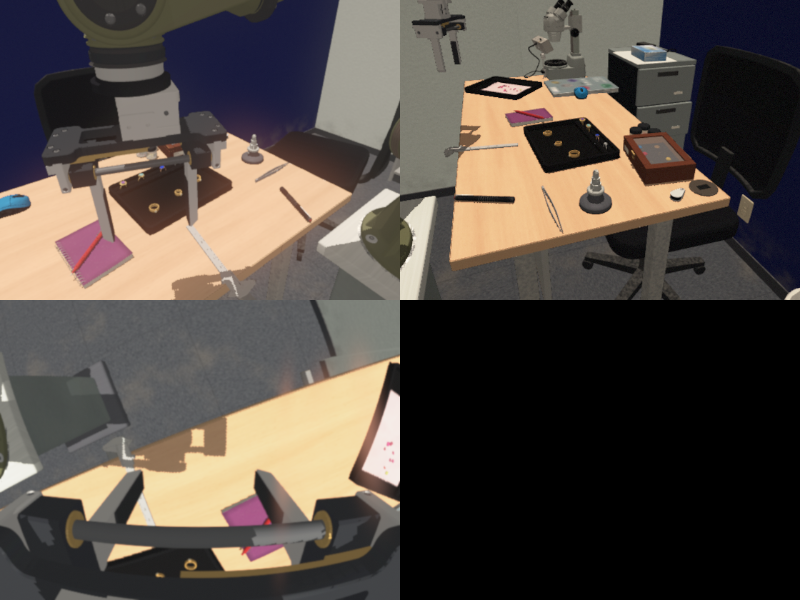

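```bash
cat >> h.py <<'E'
def delta(p,yaw=None):
    "shift in tool axes to reach world p; roll in deg to reach tool yaw"
    T,s=tool(); d=T[:3,:3].T@(np.asarray(p,float)-T[:3,3]); y=s['eef_rot'][2]
    # turn about tool z (down): yaw decreases
    r=None if yaw is None else np.degrees((y-yaw+np.pi)%(2*np.pi)-np.pi)
    print('delta',d.round(2),'roll',r,'pose',np.round(s['eef_pos'],2),np.round(s['eef_rot'],4),'q6',s['joints'][5].round(3),'t',s['clock'],'F',s['wrist_force'].round(2),'gap',round(s['finger_gap'],2)); return d
E
python3 -c "
from h import *
delta([470,312,120])"
```

```text
delta [-324.06  -88.23   93.44] roll None pose [200.33 512.2  213.42] [-3.1415  0.      2.7688] q6 -0.067 t 1.5 F [ 0.63 -0.09  0.31] gap 93.89
```

Call:
send_rows(series=[[[1, -324, -88, 93, 0], [1, -324, -88, 93, 0], [1, -324, -88, 93, 0], [1, -324, -88, 93, 0], [1, -324, -88, 93, 0], [1, -324, -88, 93, 0], [1, -324, -88, 93, 0], [1, -324, -88, 93, 0], [1, -324, -88, 93, 0], [1, -324, -88, 93, 0]]])

```text
clock: 2.5
eef_pos: [469.5, 312.9, 120.8]
eef_rot: [3.141, 0.0, 2.77]
wrist_force: [-0.3, -0.1, 1.0]
finger_gap: 93.7
```

Run:
```python
from h import *
np.set_printoptions(precision=1,suppress=True)
c=shot('wrist'); save(c,'b.png',None,1.4); import pickle; pickle.dump(c,open('b.pkl','wb'))
print(c['P'][:3,3],tool()[1]['eef_pos'])
for t,z in [('ring_large_centre',9.25),('ring_middle_centre',9.25),('ring_small_centre',9.25)]:
    for d in manip.silhouettes(t,c)[:2]:
        r=d['rect']; print(t,d['conf'],r,hit(c,r[0]+r[2]/2,r[1]+r[3]/2,z))
c=shot('side'); pickle.dump(c,open('s.pkl','wb'));save(c,'c.png',(220,190,330,310),5)
for d in manip.find_in('stand',c): print(d)
```

```text
[399.  340.7 292. ] [469.3 313.2 120.9]
ring_large_centre 0.71 [199.9, 249.0, 29.3, 31.2] [500.3 235.4   9.2]
ring_middle_centre 0.8 [342.8, 143.4, 26.5, 37.1] [455.4 393.2   9.3]
ring_small_centre 0.63 [268.9, 199.1, 18.8, 23.6] [472.4 312.4   9.2]
{'rect': [252.8, 239.0, 42.3, 62.6], 'conf': 0.9}
```

View pics/b.png

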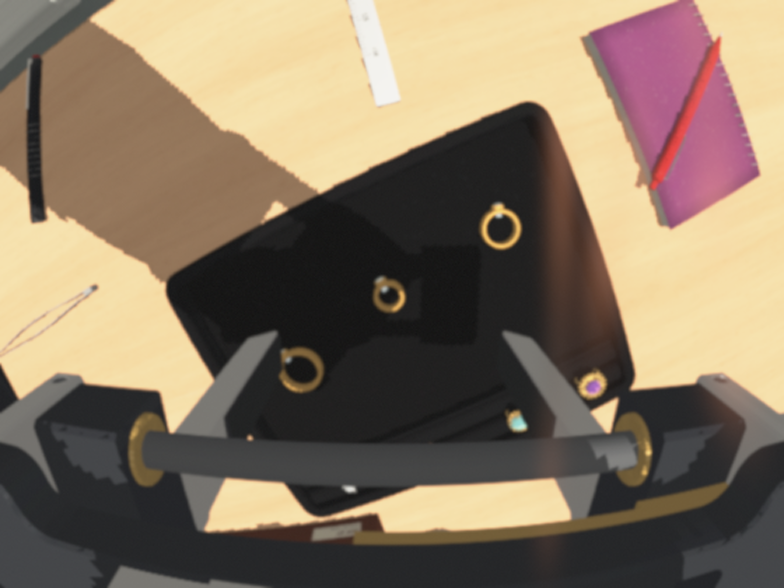

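View pics/c.png

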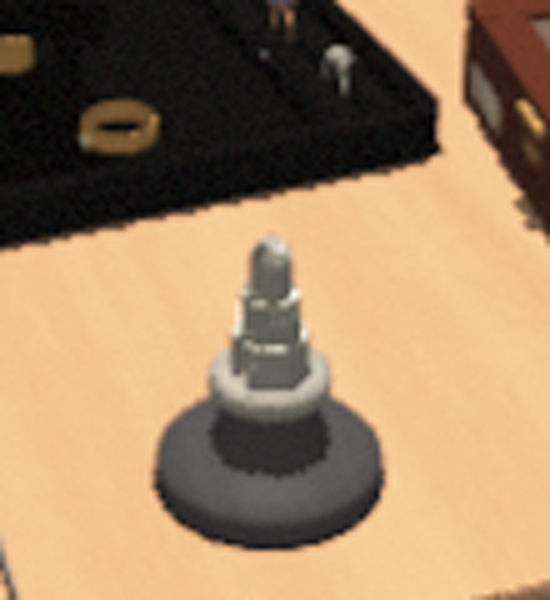

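Run:
```python
from h import *
import pickle
np.set_printoptions(precision=1,suppress=True)
s=pickle.load(open('s.pkl','rb')); b=pickle.load(open('b.pkl','rb'))
print('tip',hit(s,274.2,237.6,86),'collar',hit(s,274,190+77,42),'base',hit(s,220+269/5,190+465/5,34))
for n,c,st in [('L',(300,370),(285,355)),('M',(501,228),(498,207)),('S',(389,295),(380,283))]:
    C=hit(b,c[0]/1.4,c[1]/1.4,9.25);S=hit(b,st[0]/1.4,st[1]/1.4,9.25);d=S-C;print(n,C,'stone heading',np.degrees(np.arctan2(d[1],d[0])))
delta([497,0,125])
```

```text
tip [488.7  14.5  86. ] collar [484.4   1.6  42. ] base [474.8 -26.   34. ]
L [499.9 235.3   9.2] stone heading -159.86821769549536
M [456.7 394.5   9.2] stone heading 169.25371297475684
S [472.1 312.1   9.2] stone heading -165.39786599379318
delta [-139.1 -281.5   -4.3] roll None pose [469.6 312.8 120.8] [3.1 0.  2.8] q6 -0.676 t 2.8 F [ 0.2 -0.8 -1.3] gap 93.91
```

Call:
send_rows(series=[[[1, -127, -279, -5, 0], [1, -127, -279, -5, 0], [1, -127, -279, -5, 0], [1, -127, -279, -5, 0], [1, -127, -279, -5, 0], [1, -127, -279, -5, 0], [1, -127, -279, -5, 0], [1, -127, -279, -5, 0], [1, -127, -279, -5, 0], [1, -127, -279, -5, 0]]])

```text
clock: 3.8
eef_pos: [486.7, 7.6, 125.4]
eef_rot: [3.142, -0.0, 2.771]
wrist_force: [0.7, -0.0, -0.2]
finger_gap: 94.2
```

Run:
```python
from h import *
np.set_printoptions(precision=1,suppress=True)
import pickle
c=shot('wrist'); pickle.dump(c,open('m.pkl','wb'))
p=proj(c,[487,7,50]).astype(int); print(p)
x0,y0=p[0]-50,p[1]-40; save(c,'d.png',(x0,y0,x0+100,y0+80),8); print(x0,y0)
for d in manip.find_in('stand',c): print(d)
delta([0,0,0])
```

```text
[277 220]
227 180
{'rect': [247.9, 165.6, 71.4, 75.2], 'conf': 0.86}
delta [ 450.9 -183.2  125.5] roll None pose [486.6   7.3 125.4] [-3.1 -0.   2.8] q6 -1.26 t 3.9 F [-1.3  0.1 -0.2] gap 94.39
```

View pics/d.png

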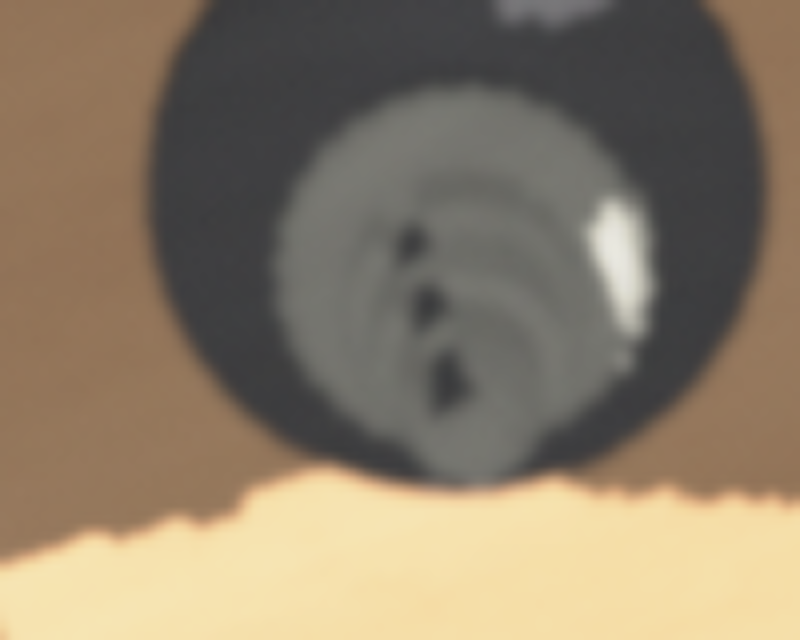

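```bash
cat > fit.py <<'E'
from h import *
import pickle
from scipy.optimize import least_squares
np.set_printoptions(precision=2,suppress=True)
c=pickle.load(open('m.pkl','rb'))
q=lambda u,v:np.array([227+u/8-.44,180+v/8-.44])
a=np.linspace(0,2*np.pi,181)
def circ(x,y,r,z): return np.array([proj(c,[x+r*np.cos(t),y+r*np.sin(t),z]) for t in a])
def res(p):
    A=circ(p[0],p[1],19,41.5)
    return [A[:,0].min()-q(275,0)[0],A[:,0].max()-q(652,0)[0],A[:,1].min()-q(0,85)[1]]
s=least_squares(res,[487,7]); print(s.x,s.fun)
x,y=s.x
holes=[q(410,243),q(430,300),q(448,382)]
def r2(h):
    return np.concatenate([proj(c,[x+r*np.cos(h[0]),y+r*np.sin(h[0]),z])-p for p,r,z in zip(holes,[10.3,7.7,5],[55,69,84])])
for h0 in [-2.6,-3.1,2.6]:
    g=least_squares(r2,[h0]); print('heading deg',np.degrees(g.x),g.fun)
h=g.x[0]
im=cv2.resize(c['img'][180:260,227:327,::-1],None,fx=8,fy=8,interpolation=cv2.INTER_CUBIC)
D=lambda P,col: cv2.polylines(im,[np.int32((np.array(P)-[227-.44,180-.44])*8)],False,col,1)
for r,z in [(19,42),(12,42),(12,56),(9.25,56),(9.25,70),(6.5,70),(6.5,84)]: D(circ(x,y,r,z),(0,255,0))
for r0,r1,z in [(8,12,56),(5.25,9.25,70),(2.5,6.5,84)]:
    D([proj(c,[x+r*np.cos(h)-w*np.sin(h),y+r*np.sin(h)+w*np.cos(h),z]) for r,w in [(r1,2.3),(r0,2.3),(r0,-2.3),(r1,-2.3)]],(0,0,255))
cv2.imwrite('pics/e.png',im)
E
python3 fit.py
```

```text
[485.82  13.91] [ 0.32 -0.32 -0.01]
heading deg [-161.08] [-1.52 -2.   -1.83 -1.53 -1.53 -2.75]
heading deg [-161.08] [-1.52 -2.   -1.83 -1.53 -1.53 -2.75]
heading deg [198.92] [-1.52 -2.   -1.83 -1.53 -1.53 -2.75]
```

View pics/e.png

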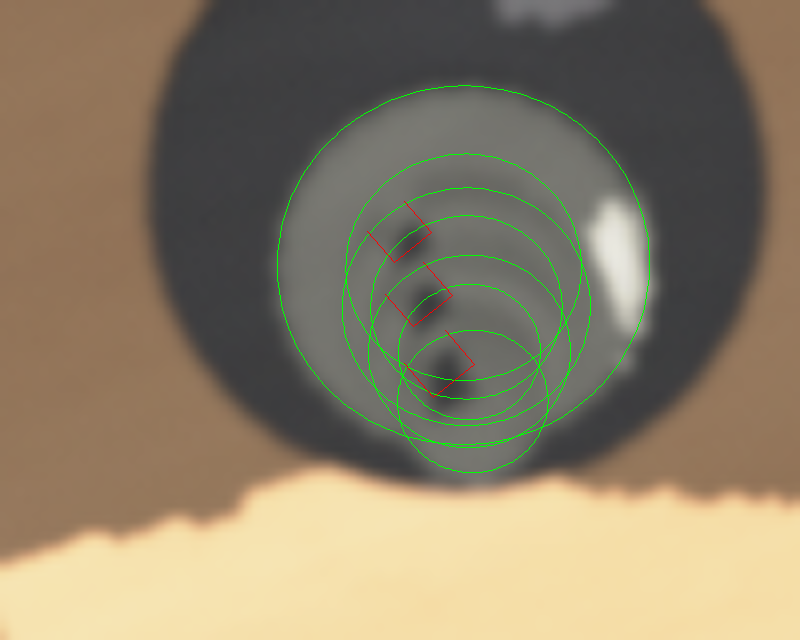

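```bash
python3 -c "
from h import *
delta([486,13,75],np.radians(195))"
```

```text
delta [ 2.65  5.07 50.39] roll -36.25679452909456 pose [486.64   7.31 125.39] [-3.1416e+00 -1.0000e-04  2.7706e+00] q6 -1.26 t 3.9 F [-1.28  0.1  -0.17] gap 94.39
```

Call:
send_rows(series=[[[1, 3, 5, 10, -8], [1, 3, 5, 20, -16], [1, 3, 5, 30, -24], [1, 3, 5, 40, -32], [1, 3, 5, 50, -36], [1, 3, 5, 50, -36]]])

```text
clock: 4.5
eef_pos: [485.1, 12.6, 74.4]
eef_rot: [3.141, -0.002, -2.884]
wrist_force: [-0.3, -0.3, 0.1]
finger_gap: 94.1
```

Run:
```python
from h import *
import pickle
c=shot('wrist'); pickle.dump(c,open('m2.pkl','wb'))
p=proj(c,[486,13,55]).astype(int); 
x0,y0=p[0]-40,p[1]-30; save(c,'f.png',(x0,y0,x0+80,y0+60),10); print(x0,y0)
delta([0,0,0])
```

```text
237 216
delta [472.83 110.18  75.7 ] roll None pose [485.42  12.52  75.15] [ 3.1412e+00 -1.1000e-03 -2.8869e+00] q6 -1.875 t 4.55 F [-0.17 -0.2  -0.57] gap 94.09
```

View pics/f.png

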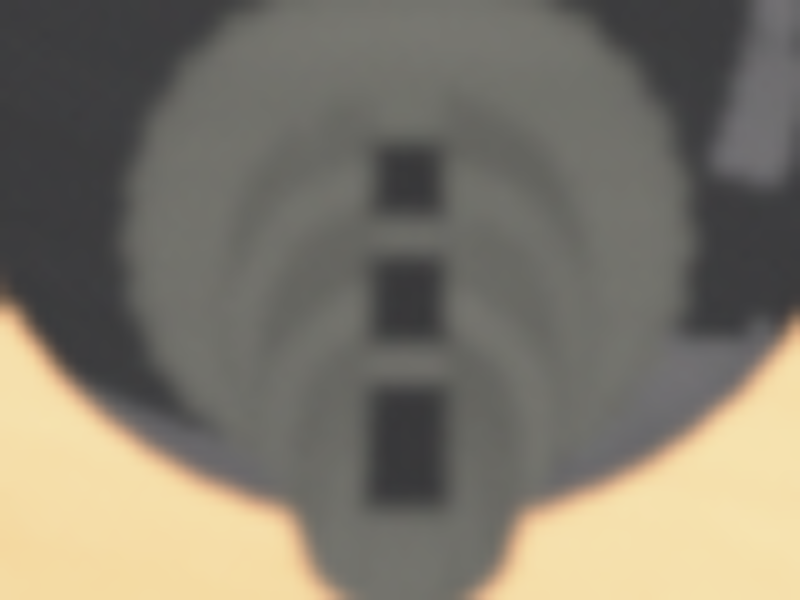

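Run:
```python
from h import *
import pickle
from scipy.optimize import least_squares
np.set_printoptions(precision=2,suppress=True)
c=pickle.load(open('m2.pkl','rb')); print(np.array(c['T_tool_cam']))
rows=[(8,42,148),(8,56,212),(5.25,56,255),(5.25,70,340),(2.5,70,388)]
def res(p,full=True):
    x,y,h,dz=p; r=[]
    for rr,z,v in rows:
        for w,u in ((2.3,372),(-2.3,443)):
            uv=proj(c,[x+rr*np.cos(h)+w*np.sin(h),y+rr*np.sin(h)-w*np.cos(h),z+dz])
            r+=[(uv[1]-(216+v/10-.45))]+[0.3*(uv[0]-(237+(u if False else u)/10-.45))]
    for z,rr,L,Rr in ((42,19,125,692),):
        for k,u in ((1,L),(-1,Rr)):
            uv=proj(c,[x+rr*k*np.sin(h),y-rr*k*np.cos(h),z+dz]); r+=[uv[0]-(237+u/10-.45)]
    return r
for s in (1,):
    g=least_squares(res,[486,13,np.radians(195),0]); print(g.x,np.degrees(g.x[2]),np.array(g.fun))
T,s=tool(); print('in tool', T[:3,:3].T@(np.array([g.x[0],g.x[1],42])-T[:3,3]))
```

```text
[[   0.     -0.97   -0.26   75.44]
 [   1.      0.      0.      0.53]
 [   0.     -0.26    0.97 -171.22]
 [   0.      0.      0.      1.  ]]
[ 789.76   96.85   12.82 -849.57] 734.5979301752901 [ 10.88   1.3   10.89  -0.43   5.93   1.3    5.93  -0.42   0.88   1.31
   0.88  -0.42  -6.14   1.31  -6.14  -0.42 -11.7    1.31 -11.7   -0.41
  24.21 -21.47]
in tool [-315.81    4.92   32.82]
```

Run:
```python
from h import *
import pickle
from scipy.optimize import least_squares
np.set_printoptions(precision=2,suppress=True)
c=pickle.load(open('m2.pkl','rb'))
rows=[(8,42,148),(8,56,212),(5.25,56,255),(5.25,70,340),(2.5,70,388)]
def res(p):
    x,y,h,dz=p; ty=np.array([np.sin(h),-np.cos(h),0]); tx=np.array([np.cos(h),np.sin(h),0]); r=[]
    P=lambda rr,w,z: proj(c,np.array([x,y,z+dz])+rr*tx+w*ty)
    for rr,z,v in rows:
        uv=P(rr,0,z); r+=[uv[1]-(216+v/10-.45),uv[0]-(237+40.8-.45)]
    for k,u in ((-1,125),(1,692)): r+=[P(0,19*k,42)[0]-(237+u/10-.45)]
    return np.array(r)
g=least_squares(res,[486,13,np.radians(195),0]); print(g.x,np.degrees(g.x[2]),g.fun)
T,s=tool(); print('in tool', T[:3,:3].T@(np.array([g.x[0],g.x[1],42])-T[:3,3]))
```

```text
[487.07  13.32   3.4   -0.1 ] 194.91479403976294 [-0.49  0.03  0.36 -0.    0.2   0.01  0.19 -0.03 -0.28 -0.02  0.04 -0.02]
in tool [-1.84  0.35 33.15]
```

Run:
```python
from h import *
import pickle
np.set_printoptions(precision=1,suppress=True)
b=pickle.load(open('b.pkl','rb'))
for p in [(168,283),(305,510),(535,103),(633,380)]: print(hit(b,p[0]/1.4,p[1]/1.4,22))
delta([500,235,75],np.radians(200))
```

```text
[408.1 179.5  22. ]
[608.6 188.1  22. ]
[388.9 438.9  22. ]
[594.2 456.6  22. ]
delta [-70.2 211.6   0.1] roll -5.405429884421305 pose [485.4  12.5  75.2] [ 3.1 -0.  -2.9] q6 -1.875 t 4.55 F [-0.2 -0.2 -0.6] gap 94.09
```

Call:
send_rows(series=[[[1, 0, 0, -50, 0], [1, -20, 50, -50, -5], [0.45, -70, 212, -50, -5], [0.45, -70, 212, -50, -5], [0.45, -70, 212, -50, -5], [0.45, -70, 212, -50, -5], [0.45, -70, 212, -20, -5], [0.45, -70, 212, 10, -5], [0.45, -70, 212, 10, -5]]])

```text
clock: 5.45
eef_pos: [498.0, 234.6, 62.8]
eef_rot: [-3.141, -0.005, -2.8]
wrist_force: [-0.1, -0.6, 0.6]
finger_gap: 43.7
```

```bash
cat > ring.py <<'E'
from h import *
import sys,pickle
np.set_printoptions(precision=2,suppress=True)
name,gx,gy,fn=sys.argv[1],float(sys.argv[2]),float(sys.argv[3]),sys.argv[4]
c=shot('wrist'); p=proj(c,[gx,gy,9.25]).astype(int); x0,y0=p[0]-30,p[1]-30
save(c,fn,(x0,y0,x0+60,y0+60),9); print('crop',x0,y0)
for d in manip.silhouettes(name,c)[:1]:
    m=d['pixels']; v,u=np.nonzero(m); print(d['conf'],d['rect'])
    C=np.array([hit(c,a,b,9.25)[:2] for a,b in zip(u,v)]); print('centroid',C.mean(0),'mid',(C.max(0)+C.min(0))/2)
pickle.dump(c,open(fn[:-4]+'.pkl','wb')); delta([0,0,0])
E
python3 ring.py ring_large_centre 500 235 g.png
```

```text
crop 246 201
0.84 [255.8, 203.4, 42.0, 50.5]
centroid [498.37 234.66] mid [498.15 235.53]
delta [549.91 -53.84  66.35] roll None pose [500.07 234.97  66.49] [ 3.14  0.   -2.8 ] q6 -1.539 t 5.55 F [-0.08 -0.32  1.17] gap 42.48
```

View pics/g.png

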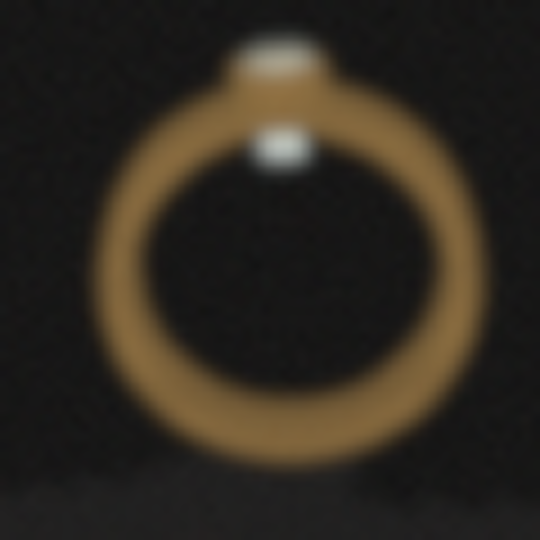

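```bash
cat > rc.py <<'E'
from h import *
import pickle,sys
# file, x0,y0,scale, ro, ri, col_center, far outer row, far bore bottom row, dL dR
fn,x0,y0,k,ro,ri,cc,vo,vi=sys.argv[1],*map(float,sys.argv[2:10])
c=pickle.load(open(fn,'rb')); T=c['P']@np.linalg.inv(np.array(c['T_tool_cam'])); h=np.arctan2(T[1,0],T[0,0]); tx=T[:3,0]
u=x0+cc/k-.45
for v,z,r in ((vo,13.5,ro),(vi,5,ri)):
    p=hit(c,u,y0+v/k-.45,z)+tx*r; print('centre est',p.round(2),'in tool',(T[:3,:3].T@(p-T[:3,3])).round(2))
E
python3 rc.py g.pkl 246 201 9 15.25 12.65 291 467 397
```

```text
centre est [499.66 235.72  13.58] in tool [-2.18  0.49 49.18]
centre est [499.43 235.63   5.07] in tool [-1.99  0.48 57.69]
```

Call:
send_rows(series=[[[0.45, -2.1, 0.4, 25, -3.4], [0.45, -2.1, 0.4, 45, -3.4], [0.45, -2.1, 0.4, 50, -3.4], [0.45, -2.1, 0.4, 50, -3.4], [0.45, -2.1, 0.4, 50, -3.4], [0.2, -2.1, 0.4, 50, -3.4], [0.2, -2.1, 0.4, 50, -3.4], [0.2, -2.1, 0.4, 50, -3.4], [0.2, -2.1, 0.4, 50, -3.4]]], newtons=10)

```text
clock: 6.45
eef_pos: [502.1, 236.0, 16.3]
eef_rot: [-3.142, 0.001, -2.74]
wrist_force: [-0.8, -0.2, 6.3]
finger_gap: 29.8
```

Run:
```python
from h import *
delta([487.1,13.3,120],np.radians(194.9))
```

```text
delta [ 100.85 -199.05 -103.82] roll 8.137782384380756 pose [502.13 235.99  16.3 ] [-3.1416e+00  1.3000e-03 -2.7395e+00] q6 -1.6 t 6.45 F [-0.81 -0.16  6.25] gap 29.84
```

Call:
send_rows(series=[[[0.2, 0, 0, -10, 0], [0.2, 0, 0, -50, 0], [0.2, 20, -40, -95, 4], [0.2, 50, -85, -104, 8], [0.2, 75, -130, -104, 8.1], [0.2, 100, -175, -104, 8.1], [0.2, 101, -199, -104, 8.1], [0.2, 101, -199, -104, 8.1], [0.2, 101, -199, -104, 8.1], [0.2, 101, -199, -104, 8.1]]])

```text
clock: 7.45
eef_pos: [486.6, 14.0, 119.7]
eef_rot: [3.141, 0.0, -2.88]
wrist_force: [-0.7, 1.3, -0.5]
finger_gap: 29.8
```

```bash
cat > look.py <<'E'
from h import *
import pickle,sys
fn=sys.argv[1]; w=30
c=shot('wrist'); T=c['P']@np.linalg.inv(np.array(c['T_tool_cam']))
p=proj(c,(T@[0,0,5,1])[:3]).astype(int); x0,y0=p[0]-40,p[1]-40
save(c,fn,(x0,y0,x0+80,y0+75),8); print('crop',x0,y0)
pickle.dump(c,open(fn[:-4]+'.pkl','wb')); delta([487.1,13.3,42],np.radians(194.9))
E
python3 look.py i.png
```

```text
crop 237 214
delta [-0.32 -1.03 77.54] roll 0.11742305435146201 pose [486.53  14.2  119.54] [ 3.1414e+00 -1.0000e-04 -2.8795e+00] q6 -1.879 t 7.5 F [-0.35  0.37 -0.72] gap 30.1
```

View pics/i.png

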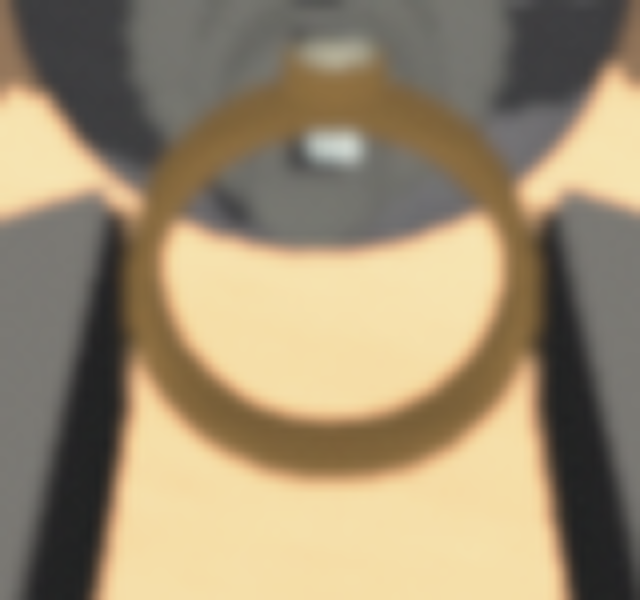

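```bash
cat > rt.py <<'E'
from h import *
import pickle,sys
fn=sys.argv[1]; x0,y0,k,ro,ri,cc,vo,vi,ztop=map(float,sys.argv[2:11])
c=pickle.load(open(fn,'rb')); c=dict(c,P=np.array(c['T_tool_cam']))
u=x0+cc/k-.45
for v,z,r in ((vo,ztop,ro),(vi,ztop+8.5,ri)):
    p=hit(c,u,y0+v/k-.45,z); print('ring in tool',(p+[r,0,0]).round(2))
E
python3 rt.py i.pkl 237 214 8 15.25 12.65 333 478 418 2.3
python3 - <<'E'
from h import *
import pickle
c=pickle.load(open('m2.pkl','rb')); T=c['P']@np.linalg.inv(np.array(c['T_tool_cam'])); print(T[:3,3], T[:3,:3].T@(np.array([487.07,13.32,42])-T[:3,3]))
E
```

```text
ring in tool [4.11 0.67 2.3 ]
ring in tool [ 2.46  0.67 10.8 ]
[485.07696606  12.61738252  74.413977  ] [-2.1683453   0.15168578 32.4099835 ]
```

Call:
send_rows(series=[[[0.2, -3.1, -1.4, 0, 0], [0.2, -3.1, -1.4, 0, 0], [0.2, -3.1, -1.4, 12, 0], [0.2, -3.1, -1.4, 24, 0], [0.2, -3.1, -1.4, 36, 0], [0.2, -3.1, -1.4, 46, 0], [0.2, -3.1, -1.4, 46, 0], [0.2, -3.1, -1.4, 46, 0], [0.2, -3.1, -1.4, 46, 0], [0.2, -3.1, -1.4, 46, 0]]])

```text
clock: 8.5
eef_pos: [490.3, 12.6, 73.9]
eef_rot: [-3.141, 0.001, -2.881]
wrist_force: [-0.2, -0.0, -0.1]
finger_gap: 30.0
```

```bash
python3 look.py j.png
```

```text
crop 237 214
delta [ 2.83  1.52 31.85] roll 0.039312459398020236 pose [490.2   12.56  73.85] [-3.1413e+00  8.0000e-04 -2.8809e+00] q6 -1.881 t 8.55 F [-0.31  0.69  0.17] gap 29.9
```

View pics/j.png

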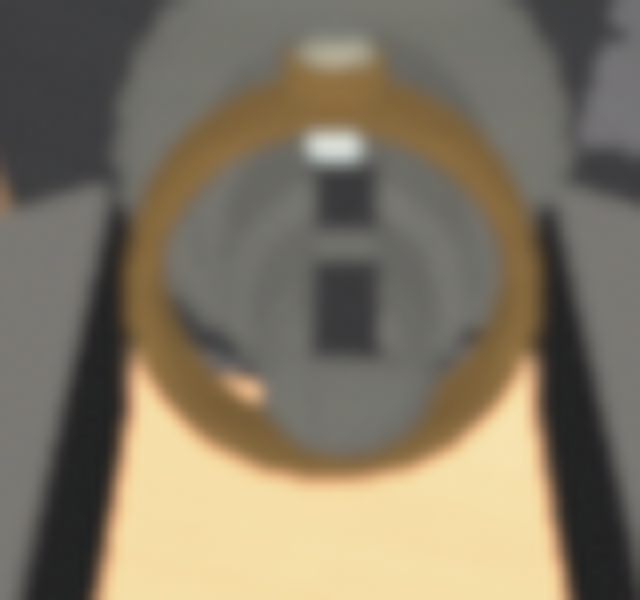

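```bash
cat > mt.py <<'E'
from h import *
import pickle,sys
fn=sys.argv[1]; x0,y0,k,ztcp,cc=map(float,sys.argv[2:7])
c=pickle.load(open(fn,'rb')); c=dict(c,P=np.array(c['T_tool_cam']))
for a in sys.argv[7:]:
    r,z,v=map(float,a.split(',')); p=hit(c,x0+cc/k-.45,y0+v/k-.45,ztcp-z); print('mandrel in tool',(p-[r,0,0]).round(2))
E
python3 mt.py j.pkl 237 214 8 73.8 347 5.25,70,228 2.5,70,262
python3 rt.py j.pkl 237 214 8 15.25 12.65 333 478 418 2.3
```

```text
mandrel in tool [2.97 1.65 3.8 ]
mandrel in tool [3.08 1.66 3.8 ]
ring in tool [4.11 0.67 2.3 ]
ring in tool [ 2.46  0.67 10.8 ]
```

Call:
send_rows(series=[[[0.2, -0.1, 0.9, 0, 0], [0.2, -0.1, 0.9, 2, 0], [0.2, -0.1, 0.9, 4, 0], [0.2, -0.1, 0.9, 6, 0], [0.2, -0.1, 0.9, 8, 0], [0.2, -0.1, 0.9, 9, 0], [0.2, -0.1, 0.9, 9, 0]]])

```text
clock: 9.25
eef_pos: [489.8, 13.5, 64.3]
eef_rot: [3.142, -0.0, -2.881]
wrist_force: [-0.4, -0.3, -0.9]
finger_gap: 30.1
```

Call:
send_rows(series=[[[0.2, 0, 0, 1, 0], [0.2, 0, 0, 2, 0], [0.2, 0, 0, 3, 0], [0.2, 0, 0, 3, 0]]])

```text
clock: 9.65
eef_pos: [489.8, 13.5, 61.3]
eef_rot: [3.142, -0.0, -2.881]
wrist_force: [-0.0, -0.6, 0.1]
finger_gap: 30.2
```

Call:
send_rows(series=[[[0.2, 0, 0, 1.5, 0], [0.2, 0, 0, 3, 0], [0.2, 0, 0, 4.5, 0], [0.2, 0, 0, 6, 0], [0.2, 0, 0, 7, 0], [0.2, 0, 0, 7, 0]]])

```text
clock: 10.25
eef_pos: [489.8, 13.5, 54.3]
eef_rot: [3.142, -0.0, -2.881]
wrist_force: [1.2, -0.7, -0.1]
finger_gap: 30.1
```

Call:
send_rows(series=[[[0.2, 0, 0, 0.5, 0], [0.2, 0, 0, 1, 0], [0.2, 0, 0, 1.3, 0], [0.2, 0, 0, 1.3, 0]]])

```text
clock: 10.65
eef_pos: [489.9, 13.5, 53.3]
eef_rot: [-3.142, 0.0, -2.881]
wrist_force: [-1.1, -0.0, 3.0]
finger_gap: 30.1
```

Call:
send_rows(series=[[[0.2, 0, 0, 0.3, 0], [0.2, 0, 0, 0.6, 0], [0.2, 0, 0, 0.6, 0]]])

```text
clock: 10.95
eef_pos: [490.0, 13.5, 53.2]
eef_rot: [-3.141, 0.0, -2.881]
wrist_force: [-5.2, -0.4, 11.1]
finger_gap: 30.2
```

Call:
send_rows(series=[[[0.2, 0, 0, -0.7, 0], [0.42, 0, 0, -0.7, 0], [0.42, 0, 0, -0.7, 0], [0.42, 0, 0, -0.7, 0], [0.42, 0, 0, -0.7, 0]]])

```text
clock: 11.45
eef_pos: [489.8, 13.5, 53.1]
eef_rot: [3.142, -0.0, -2.881]
wrist_force: [-0.3, 0.2, 0.5]
finger_gap: 39.4
```

```bash
python3 look.py k.png
```

```text
crop 237 214
delta [ 2.67  0.52 11.18] roll 0.0437280488229704 pose [489.82  13.49  53.18] [ 3.1416e+00 -1.0000e-04 -2.8808e+00] q6 -1.879 t 11.5 F [0.88 0.05 0.11] gap 39.77
```

View pics/k.png

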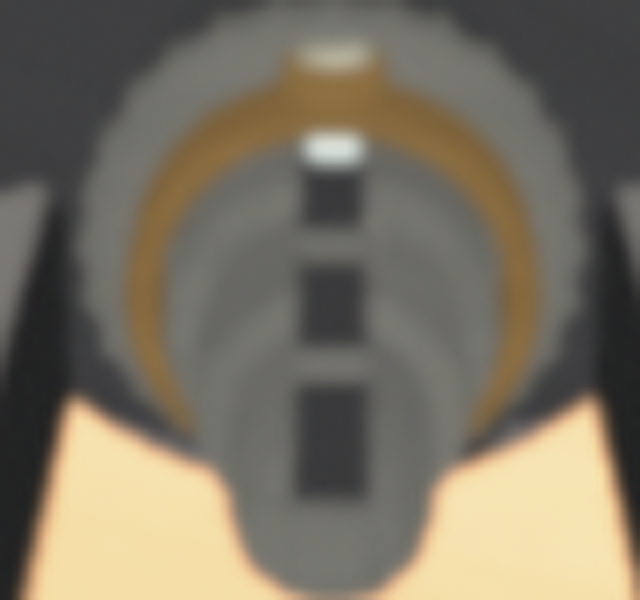

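```bash
python3 mt.py k.pkl 237 214 8 53.0 333 8,56,228 5.25,56,262 5.25,70,345 2.5,70,385; python3 -c "
from h import *
delta([456,394,75],np.radians(169))"
```

```text
mandrel in tool [ 2.83  0.64 -3.  ]
mandrel in tool [ 3.04  0.64 -3.  ]
mandrel in tool [  2.85   0.64 -17.  ]
mandrel in tool [  2.76   0.64 -17.  ]
delta [-65.45 376.36 -21.82] roll 25.943728048822987 pose [489.82  13.49  53.18] [ 3.1416e+00 -1.0000e-04 -2.8808e+00] q6 -1.879 t 11.5 F [0.88 0.05 0.11] gap 39.77
```

Call:
send_rows(series=[[[0.42, 0, 0, -35, 0], [0.42, 0, 0, -65, 0], [0.42, -5, 40, -70, 8], [0.42, -15, 85, -70, 16], [0.42, -22, 130, -70, 24], [0.42, -30, 175, -70, 26], [0.42, -40, 220, -70, 26], [0.42, -45, 265, -70, 26], [0.42, -55, 310, -60, 26], [0.42, -60, 350, -40, 26]]])

```text
clock: 12.5
eef_pos: [457.8, 369.8, 94.1]
eef_rot: [3.139, 0.002, 2.949]
wrist_force: [0.3, -0.2, -0.8]
finger_gap: 39.9
```

```bash
python3 -c "
from h import *
delta([456,394,65],np.radians(169))"
```

```text
delta [ 6.47 23.35 29.15] roll -0.03240856389916796 pose [457.81 369.8   94.11] [3.1394e+00 2.1000e-03 2.9490e+00] q6 -0.761 t 12.5 F [ 0.25 -0.25 -0.75] gap 39.88
```

Call:
send_rows(series=[[[0.42, 6.6, 26, 20, 0], [0.42, 6.6, 26, 28, 0], [0.42, 6.6, 26, 28, 0], [0.42, 6.6, 26, 28, 0], [0.42, 6.6, 26, 28, 0], [0.42, 6.6, 26, 28, 0]]])

```text
clock: 13.1
eef_pos: [456.7, 393.4, 66.3]
eef_rot: [3.141, 0.001, 2.948]
wrist_force: [0.2, 0.2, -1.4]
finger_gap: 39.6
```

```bash
cat > ann.py <<'E'
# ring in the wrist view: fit centre (tool frame) and stone direction from gold/white pixels
from h import *
import pickle,sys
from scipy.optimize import least_squares
np.set_printoptions(precision=2,suppress=True)
name,fn,ro,ri,zt=sys.argv[1],sys.argv[2],*map(float,sys.argv[3:6])
c=shot('wrist'); delta([0,0,0])
pickle.dump(c,open(fn+'.pkl','wb'))
d=manip.silhouettes(name,c)[0]; x,y,w,h=d['rect']; print(d['conf'],d['rect'])
x0,y0=int(x)-8,int(y)-8; k=8; save(c,fn+'.png',(x0,y0,x0+int(w)+16,y0+int(h)+16),k); print('crop',x0,y0,k)
m=d['pixels'].astype(np.uint8)
cc=dict(c,P=np.array(c['T_tool_cam']))
# outer bounds of band: left/right extremes and far row
v,u=np.nonzero(m); um=(u.min()+u.max())/2; 
p=hit(cc,um,v.max()+.5,zt)+[ro,0,0]; print('centre in tool (far top edge)',p)
im=c['img'].astype(int); g=im.min(2); roi=np.zeros_like(m); roi[y0:y0+int(h)+16,x0:x0+int(w)+16]=1
wv,wu=np.nonzero((g>130)&(im.max(2)-g<45)&(roi>0)); print('white px',len(wu))
for a,b in zip(wu,wv): print((a,b),end=' ')
print(u.min(),u.max(),v.min(),v.max())
E
python3 ann.py ring_middle_centre l 12.5 9.9 51.5
```

```text
delta [ 372.27 -474.18   65.38] roll None pose [456.6  393.52  66.07] [3.14 0.   2.95] q6 -0.726 t 13.15 F [-0.28  0.25 -0.91] gap 39.43
0.72 [265.6, 202.6, 31.5, 43.4]
crop 257 194 8
centre in tool (far top edge) [ 1.45  0.39 51.5 ]
white px 17
(np.int64(278), np.int64(206)) (np.int64(279), np.int64(206)) (np.int64(277), np.int64(207)) (np.int64(278), np.int64(207)) (np.int64(279), np.int64(207)) (np.int64(276), np.int64(215)) (np.int64(277), np.int64(215)) (np.int64(278), np.int64(215)) (np.int64(279), np.int64(215)) (np.int64(276), np.int64(216)) (np.int64(277), np.int64(216)) (np.int64(278), np.int64(216)) (np.int64(279), np.int64(216)) (np.int64(280), np.int64(216)) (np.int64(277), np.int64(217)) (np.int64(278), np.int64(217)) (np.int64(279), np.int64(217)) 261 295 204 243
```

View pics/l.png

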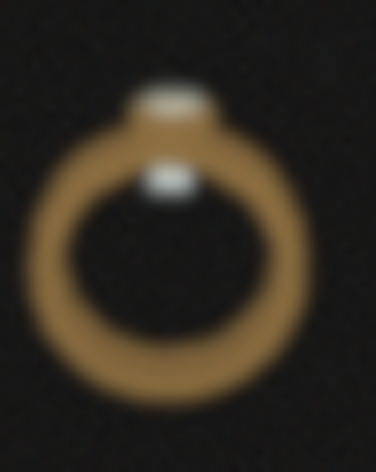

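```bash
python3 rt.py l.pkl 257 194 8 12.5 9.9 169 408 342 52; python3 rt.py g.pkl 246 201 9 15.25 12.65 291 467 397 52
```

```text
ring in tool [ 0.43  0.15 52.  ]
ring in tool [ 1.21  0.14 60.5 ]
ring in tool [-3.37  0.49 52.  ]
ring in tool [-3.09  0.48 60.5 ]
```

Call:
send_rows(series=[[[0.42, 0.8, -0.3, 25, 1], [0.42, 0.8, -0.3, 43, 1], [0.42, 0.8, -0.3, 49.5, 1], [0.42, 0.8, -0.3, 49.5, 1], [0.42, 0.8, -0.3, 49.5, 1], [0.1, 0.8, -0.3, 49.5, 1], [0.1, 0.8, -0.3, 49.5, 1], [0.1, 0.8, -0.3, 49.5, 1], [0.1, 0.8, -0.3, 49.5, 1], [0.1, 0.8, -0.3, 49.5, 1]]])

```text
clock: 14.2
eef_pos: [455.5, 394.0, 16.4]
eef_rot: [3.141, 0.001, 2.931]
wrist_force: [-0.3, -0.8, 6.1]
finger_gap: 25.1
```

```bash
python3 -c "
from h import *
delta([487.07,12.75,120],np.radians(194.9))"
```

```text
delta [-110.54 -366.17 -103.84] roll -26.95471270883532 pose [455.52 394.    16.36] [3.1409e+00 6.0000e-04 2.9312e+00] q6 -0.708 t 14.2 F [-0.26 -0.78  6.11] gap 25.08
```

Call:
send_rows(series=[[[0.1, 0, 0, -10, 0], [0.1, 0, 0, -50, 0], [0.1, -10, -35, -90, -8], [0.1, -24, -80, -104, -16], [0.1, -38, -126, -104, -24], [0.1, -52, -172, -104, -27], [0.1, -66, -218, -104, -27], [0.1, -80, -264, -104, -27], [0.1, -94, -310, -104, -27], [0.1, -105, -348, -104, -27]]])

```text
clock: 15.2
eef_pos: [485.0, 29.2, 120.4]
eef_rot: [-3.141, 0.0, -2.881]
wrist_force: [1.5, 0.9, -0.0]
finger_gap: 24.7
```

Call:
send_rows(series=[[[0.1, 4.2, -19.0, 0, 0], [0.1, 4.2, -19.0, 0, 0], [0.1, 4.2, -19.0, 0, 0], [0.1, 4.2, -19.0, 0, 0], [0.1, 4.2, -19.0, 0, 0]]])

```text
clock: 15.7
eef_pos: [486.0, 13.1, 119.8]
eef_rot: [3.142, -0.0, -2.879]
wrist_force: [-0.4, -0.8, 0.1]
finger_gap: 24.9
```

```bash
cat > edges.py <<'E'
# held ring + mandrel: print row/column edge positions without viewing
from h import *
import pickle,sys
np.set_printoptions(precision=1,suppress=True,linewidth=250)
c=shot('wrist'); pickle.dump(c,open(sys.argv[1]+'.pkl','wb'))
cv2.imwrite('pics/%s.png'%sys.argv[1],c['img'][:,:,::-1])
im=cv2.GaussianBlur(c['img'],(0,0),.6).astype(int)
gold=(im[:,:,0]-im[:,:,2]>40)&(im[:,:,0]<190); white=(im.min(2)>140)
roi=np.zeros_like(gold); roi[205:285,235:325]=1
ch={0:'.',1:'#',2:'W',3:'d'}
g=np.where(white,2,np.where(gold,1,np.where(im.max(2)<80,3,0)))
for v in range(212,280,1): print(v,''.join(ch[q] for q in g[v,240:318]))
delta([487.07,12.75,42],np.radians(194.9))
E
python3 edges.py n
```

```text
212 dddddddddddddd.......#####..........dddd..........#####..................ddd..
213 dddddddddddddd.......####...........dddd...........####................ddddd..
214 dddddddddddddd......####............dddd............####......dddddddddddddd.#
215 dddddddddddddd......###.............................####......dddddddddddddd.#
216 dddddddddddddd......###..............................###......ddddddddddddd..#
217 .ddddddddddddd.....###...............................###......ddddddddddddd..#
218 .dddddddddddd......###................................###.....ddddddddddddd.##
219 .dddddddddddd......###..............ddd...............###.....dddddddddddd..##
220 ..dddddddddddd.....###.............ddddd..............###.....dddddddddddd..##
221 ..dddddddddddd.....###.............ddddd..............###.....ddddddddddd..###
222 #.dddddddddddd.....###.............ddddd..............###.....ddddddddddd.####
223 #..ddddddddddd.....###..............dddd..............###.....dddddddddd.#####
224 ##..dddddddddd.....###................................###.....ddddddddd..#...#
225 ###.ddddddddddd..
[... 3979 characters left out ...]
ddd.#.WWWWWWWWWW...###############...WWWWWWWWWW.#.dddddd..........
274 .........dddddd.#.WWWWWWWWWWWW....#########....WWWWWWWWWWWWW##dddddd..........
275 .........dddddd.#WWWWWWWWWWWWWWWW...........WWWWWWWWWWWWWWWW.#ddddddd.........
276 ........ddddddd##WWWWWWWWWWWWWWWWWWWWWWWWWWWWWWWWWWWWWWWWWWW.#ddddddd.........
277 ........ddddddd#.WWWWWWWWWWWWWWWWWWWWWWWWWWWWWWWWWWWWWWWWWWW.#ddddddd.........
278 ........ddddddd#.WWWWWWWWWWWWWWWWWWWWWWWWWWWWWWWWWWWWWWWWWWW.#ddddddd.........
279 ........ddddddd#.WWWWWWWWWWWWWWWWWWWWWWWWWWWWWWWWWWWWWWWWWWW.#.dddddd.........
delta [-1.  -0.5 77.8] roll 0.1180337232043206 pose [486.   12.9 119.8] [ 3.1 -0.  -2.9] q6 -1.882 t 15.75 F [-0.1  0.2  0. ] gap 24.42
```

```bash
python3 rt.py n.pkl 0 0 1 12.5 9.9 278.7 275.2 266.9 2.3
```

```text
ring in tool [0.39 0.72 2.3 ]
ring in tool [-0.74  0.72 10.8 ]
```

Call:
send_rows(series=[[[0.1, -0.5, -0.6, 0, 0], [0.1, -0.5, -0.6, 10, 0], [0.1, -0.5, -0.6, 20, 0], [0.1, -0.5, -0.6, 30, 0], [0.1, -0.5, -0.6, 33, 0], [0.1, -0.5, -0.6, 33, 0], [0.1, -0.5, -0.6, 33, 0], [0.1, -0.5, -0.6, 33, 0]]])

```text
clock: 16.55
eef_pos: [486.9, 11.6, 87.1]
eef_rot: [-3.141, 0.001, -2.881]
wrist_force: [-0.2, 0.3, 0.2]
finger_gap: 24.7
```

```bash
python3 edges.py o
```

```text
212 ddddddddddddddddddddd..............###########..............ddddddddd.........
213 ddddddddddddddddddd...............############...............dddddddd.........
214 dddddddddddddddddd...............##############...............ddddddd.........
215 dddddddddddddddddd.............###################............dddddd..........
216 ddddddddddddddddd............#######################...........ddddd..........
217 ddddddddddddddddd..........##########################...........dddd..........
218 dddddddddddddddd..........############....############..........dddd..........
219 ddddddddddddddd..........###########..WWWWW..###########.........dd...........
220 ddddddddddddddd.........#########....WWWWWW....#########.........dd...........
221 dddddddddddddd.........########.......WWWWW.......#######.....................
222 dddddddddddddd........#######......................#######....................
223 dddddddddddddd........######........................#######...................
224 ddddddddddddd........######...........ddddd...........#####...................
225 ddddddddddddd....
[... 3979 characters left out ...]
ddd.#.WWWWWWWWW...################...WWWWWWWWWWW#.dddddd..........
274 .........dddddd.#.WWWWWWWWWWWW....#########....WWWWWWWWWWWWW##dddddd..........
275 .........dddddd.#WWWWWWWWWWWWWWWW............WWWWWWWWWWWWWWW.#ddddddd.........
276 ........ddddddd.#WWWWWWWWWWWWWWWWWWWWWWWWWWWWWWWWWWWWWWWWWWW.#ddddddd.........
277 ........ddddddd#.WWWWWWWWWWWWWWWWWWWWWWWWWWWWWWWWWWWWWWWWWWW.#ddddddd.........
278 ........ddddddd#.WWWWWWWWWWWWWWWWWWWWWWWWWWWWWWWWWWWWWWWWWWW.#ddddddd.........
279 ........ddddddd#.WWWWWWWWWWWWWWWWWWWWWWWWWWWWWWWWWWWWWWWWWWW.#.dddddd.........
delta [-0.4  1.1 45.1] roll 0.03946523697202955 pose [486.9  11.6  87.1] [-3.1  0.  -2.9] q6 -1.883 t 16.6 F [ 0.4 -0.6  0.4] gap 24.26
```

Call:
send_rows(series=[[[0.1, 0, 1.05, 0, 0], [0.1, 0, 1.05, 0, 0], [0.1, 0, 1.05, 2, 0], [0.1, 0, 1.05, 4, 0], [0.1, 0, 1.05, 6, 0], [0.1, 0, 1.05, 7.5, 0], [0.1, 0, 1.05, 8.5, 0], [0.1, 0, 1.05, 8.5, 0]]])

```text
clock: 17.4
eef_pos: [486.4, 12.6, 78.1]
eef_rot: [3.142, -0.0, -2.881]
wrist_force: [-0.0, -0.5, -1.1]
finger_gap: 24.7
```

Call:
send_rows(series=[[[0.1, 0, 0, 1, 0], [0.1, 0, 0, 2, 0], [0.1, 0, 0, 3, 0], [0.1, 0, 0, 3, 0]]])

```text
clock: 17.8
eef_pos: [486.4, 12.6, 75.1]
eef_rot: [3.142, -0.0, -2.881]
wrist_force: [-0.0, 0.1, -0.6]
finger_gap: 24.8
```

Call:
send_rows(series=[[[0.1, 0, 0, 1.5, 0], [0.1, 0, 0, 3, 0], [0.1, 0, 0, 4.5, 0], [0.1, 0, 0, 6, 0], [0.1, 0, 0, 6.5, 0], [0.1, 0, 0, 6.5, 0]]])

```text
clock: 18.4
eef_pos: [486.4, 12.6, 68.7]
eef_rot: [3.142, -0.0, -2.881]
wrist_force: [-0.1, 0.7, -0.5]
finger_gap: 24.7
```

Call:
send_rows(series=[[[0.1, 0, 0, 0.5, 0], [0.1, 0, 0, 1, 0], [0.1, 0, 0, 1.3, 0], [0.1, 0, 0, 1.3, 0]]])

```text
clock: 18.8
eef_pos: [486.5, 12.6, 67.4]
eef_rot: [3.142, 0.0, -2.881]
wrist_force: [0.3, 0.5, -0.7]
finger_gap: 24.4
```

Call:
send_rows(series=[[[0.1, 0, 0, 0.4, 0], [0.1, 0, 0, 0.8, 0], [0.1, 0, 0, 0.8, 0]]])

```text
clock: 19.1
eef_pos: [486.6, 12.6, 67.2]
eef_rot: [-3.141, 0.0, -2.881]
wrist_force: [-3.5, 0.3, 7.7]
finger_gap: 24.6
```

Contact at the expected height (67.2 = 53.2 + 14). Back off slightly and release.

Call:
send_rows(series=[[[0.1, 0, 0, -0.5, 0], [0.38, 0, 0, -0.5, 0], [0.38, 0, 0, -0.5, 0], [0.38, 0, 0, -0.5, 0], [0.38, 0, 0, -0.5, 0], [0.38, 0, 0, -0.5, 0]]])

```text
clock: 19.7
eef_pos: [486.4, 12.6, 67.1]
eef_rot: [3.142, -0.0, -2.881]
wrist_force: [-0.7, 0.5, -0.5]
finger_gap: 36.0
```

```bash
python3 edges.py p | tail -n +1; python3 -c "
from h import *
delta([472,312,65],np.radians(194.6))"
```

```text
212 ddddddddddddddddddddddddddddddddddddd...ddddddddddddddddddddddddddddddddddddd.
213 dddddddddddddddddddddddddddddd.................dddddddddddddddddddddddddddddd.
214 dddddddddddddddddddddddddddd.....................dddddddddddddddddddddddddddd.
215 ddddddddddddddddddddddddd...........................dddddddddddddddddddddddd..
216 dddddddddddddddddddddddd.............................ddddddddddddddddddddddd..
217 dddddddddddddddddddddd.................................ddddddddddddddddddddd..
218 dddddddddddddddddddd.....................................ddddddddddddddddddd..
219 ddddddddddddddddddd...................WW..................ddddddddddddddddd...
220 dddddddddddddddddd................##......##...............dddddddddddddddd...
221 ddddddddddddddddd................############...............ddddddddddddddd...
222 ddddddddddddddd.................#############................dddddddddddddd...
223 ddddddddddddddd................###############................ddddddddddddd...
224 dddddddddddddd..............#####################..............ddddddddddd....
225 dddddddddddddd...
[... 4149 characters left out ...]
WWWWWWWWWWW.#...................#WWWWWWWWWWWWWWWWWWWWW#.dddddd
276 ddddd##WWWWWWWWWWWWWWWWWWWWW.....................WWWWWWWWWWWWWWWWWWWWW.#dddddd
277 ddddd#.WWWWWWWWWWWWWWWWWWWWWW#.................#WWWWWWWWWWWWWWWWWWWWWW.#dddddd
278 ddddd#.WWWWWWWWWWWWWWWWWWWWWW.#...............#WWWWWWWWWWWWWWWWWWWWWWW.#.ddddd
279 dddd.#.WWWWWWWWWWWWWWWWWWWWWWW.#.............#WWWWWWWWWWWWWWWWWWWWWWWWW#.ddddd
delta [-0.7 -0.1 25.1] roll 0.04244796429734028 pose [486.4  12.6  67.1] [-3.1 -0.  -2.9] q6 -1.881 t 19.75 F [ 0.1 -0.1  0.2] gap 35.86
delta [-63.26 292.97   2.09] roll 0.3424479642973725 pose [486.43  12.63  67.1 ] [-3.1416e+00 -1.0000e-04 -2.8808e+00] q6 -1.881 t 19.75 F [ 0.14 -0.11  0.21] gap 35.86
```

Call:
send_rows(series=[[[0.38, 0, 0, -35, 0], [0.38, 0, 0, -50, 0], [0.38, -10, 45, -50, 0], [0.38, -20, 92, -50, 0], [0.38, -30, 140, -50, 0], [0.38, -40, 188, -50, 0], [0.38, -50, 235, -50, 0], [0.38, -60, 280, -35, 0], [0.38, -63.3, 293, -5, 0], [0.38, -63.3, 293, 2, 0]]])

```text
clock: 20.75
eef_pos: [470.3, 313.1, 62.2]
eef_rot: [-3.141, -0.004, -2.878]
wrist_force: [-0.2, -0.3, -0.8]
finger_gap: 35.7
```

Call:
send_rows(series=[[[0.38, 0, 0, 0, 0], [0.38, 0, 0, 0, 0], [0.38, 0, 0, 0, 0], [0.38, 0, 0, 0, 0]]])

```text
clock: 21.15
eef_pos: [472.7, 311.6, 66.3]
eef_rot: [3.141, 0.002, -2.882]
wrist_force: [0.5, -0.1, -0.2]
finger_gap: 35.9
```

```bash
sed 's/range(212,280,1)/range(196,250)/' edges.py > edges2.py; python3 edges2.py q
```

```text
196 dddddddddddddddddddddddddddddddddddddddddddddddddddddddddddddddddddddddddddddd
197 dddddddddddddddddddddddddddddddddddddddddddddddddddddddddddddddddddddddddddddd
198 dddddddddddddddddddddddddddddddddddddddddddddddddddddddddddddddddddddddddddddd
199 dddddddddddddddddddddddddddddddddddddddddddddddddddddddddddddddddddddddddddddd
200 dddddddddddddddddddddddddddddddddddddddddddddddddddddddddddddddddddddddddddddd
201 dddddddddddddddddddddddddddddddddddddddddddddddddddddddddddddddddddddddddddddd
202 dddddddddddddddddddddddddddddddddddddddddddddddddddddddddddddddddddddddddddddd
203 dddddddddddddddddddddddddddddddddddddddddddddddddddddddddddddddddddddddddddddd
204 dddddddddddddddddddddddddddddddddddddddddddddddddddddddddddddddddddddddddddddd
205 dddddddddddddddddddddddddddddddddddddddddddddddddddddddddddddddddddddddddddddd
206 dddddddddddddddddddddddddddddddddddddddddddddddddddddddddddddddddddddddddddddd
207 dddddddddddddddddddddddddddddddddddddddddddddddddddddddddddddddddddddddddddddd
208 ddddddddddddddddddddddddddddddddddddd......ddddddddddddddddddddddddddddddddddd
209 ddddddddddddddddd
[... 2825 characters left out ...]
dddddddddddddddddddddddddddddddddddddddddddddddddddd......
244 .....ddddddddddddddddddddddddddddddddddddddddddddddddddddddddddddddddddd......
245 .....dddddddddddddddddddddddddddddddddddddddddddddddddddddddddddddddddddd.....
246 ....ddddddddddddddddddddddddddddddddddddddddddddddddddddddddddddddddddddd.....
247 ....ddddddddddddddddddddddddddddddddddddddddddddddddddddddddddddddddddddd.....
248 ....ddddddddddddddddddddddddddddddddddddddddddddddddddddddddddddddddddddd.....
249 ...ddddddddddddddddddddddddddddddddddddddddddddddddddddddddddddddddddddddd....
delta [  62.8 -292.6   23.9] roll -0.008044533571736708 pose [472.6 311.7  66. ] [ 3.1  0.  -2.9] q6 -1.312 t 21.2 F [ 0.8 -0.1 -0.4] gap 35.63
```

```bash
python3 rt.py q.pkl 0 0 1 9.75 7.15 278.5 239.9 233.9 52
```

```text
ring in tool [ 1.5   0.58 52.  ]
ring in tool [ 0.56  0.58 60.5 ]
```

Call:
send_rows(series=[[[0.38, 0.7, 0, 25, 6], [0.38, 0.7, 0, 43, 6], [0.38, 0.7, 0, 49.5, 6], [0.38, 0.7, 0, 49.5, 6], [0.38, 0.7, 0, 49.5, 6], [0.05, 0.7, 0, 49.5, 6], [0.05, 0.7, 0, 49.5, 6], [0.05, 0.7, 0, 49.5, 6], [0.05, 0.7, 0, 49.5, 6], [0.05, 0.7, 0, 49.5, 6]]])

```text
clock: 22.2
eef_pos: [471.7, 312.0, 16.2]
eef_rot: [3.141, 0.001, -2.986]
wrist_force: [-0.8, 0.0, 6.2]
finger_gap: 19.2
```

```bash
python3 -c "
from h import *
delta([487.07,12.75,130],np.radians(194.9))"
```

```text
delta [  31.22 -298.01 -113.96] roll -5.956656478677494 pose [471.68 312.05  16.16] [ 3.1413e+00  9.0000e-04 -2.9855e+00] q6 -1.207 t 22.2 F [-0.77  0.02  6.22] gap 19.15
```

Call:
send_rows(series=[[[0.05, 0, 0, -10, 0], [0.05, 0, 0, -50, 0], [0.05, 5, -40, -90, -6], [0.05, 10, -88, -110, -6], [0.05, 15, -136, -110, -6], [0.05, 20, -184, -110, -6], [0.05, 25, -232, -110, -6], [0.05, 30, -275, -110, -6], [0.05, 31.2, -298, -110, -6], [0.05, 31.2, -298, -110, -6]]])

```text
clock: 23.2
eef_pos: [487.0, 10.2, 126.2]
eef_rot: [-3.141, 0.0, -2.884]
wrist_force: [-0.7, -0.1, 1.0]
finger_gap: 19.1
```

Call:
send_rows(series=[[[0.05, 0, 0, 0, 0], [0.05, 0, 0, 0, 0], [0.05, 0, 0, 0, 0], [0.05, 0, 0, 0, 0], [0.05, 0, 0, 0, 0]]])

```text
clock: 23.7
eef_pos: [486.8, 13.1, 125.6]
eef_rot: [3.142, -0.0, -2.88]
wrist_force: [-0.9, 1.3, 0.2]
finger_gap: 19.5
```

```bash
python3 edges.py r
```

```text
212 .dddddddddddddd.....####..##########.WW.##########..####........ddddddddddd..#
213 .ddddddddddddd......####.#########..WWWWW..########.####......ddddddddddddd.##
214 .ddddddddddddd......############...WWWWWW....###########......ddddddddddddd.##
215 ..dddddddddddd......##########......WWWW......##########......dddddddddddd..##
216 ..dddddddddddd......#########..................##########.....dddddddddddd..##
217 #.dddddddddddd.....#########........dddd........#########.....dddddddddddd.###
218 #..dddddddddddd....########.........dddd.........########.....ddddddddddd..###
219 ##.dddddddddddd....########.........dddd..........#######....dddddddddddd..###
220 ##..ddddddddddd....#######...........dd...........#######....ddddddddddd..####
221 ##..ddddddddddd....#######.........................######....dddddddddd..#####
222 ###..dddddddddd.....#####..........................######....ddddddddd..#.....
223 #####.dddddddddd....#####..........................#####.....dddddddd..#.WWWWW
224 .....#.ddddddddd....#####..........................#####..........dd....WWWWWW
225 WWWWW#..dddddddd.
[... 3980 characters left out ...]
..ddddd.#.WWWWWWWWWWWWWWWWWWWWWWWWWWWWWWWW.#ddddd................
274 ...............ddddd.#WWWWWWWWWWWWWWWWWWWWWWWWWWWWWWWWW.#ddddd................
275 ...............ddddd##WWWWWWWWWWWWWWWWWWWWWWWWWWWWWWWWW.#ddddd................
276 ..............dddddd#.WWWWWWWWWWWWWWWWWWWWWWWWWWWWWWWWW.#dddddd...............
277 ..............dddddd#.WWWWWWWWWWWWWWWWWWWWWWWWWWWWWWWWW.#dddddd...............
278 ..............dddddd#.WWWWWWWWWWWWWWWWWWWWWWWWWWWWWWWWW.#.ddddd...............
279 ..............ddddd.#.WWWWWWWWWWWWWWWWWWWWWWWWWWWWWWWWW.#.ddddd...............
delta [-0.1 -0.3 83.6] roll 0.07342154685868012 pose [486.9  13.  125.6] [ 3.1 -0.  -2.9] q6 -1.881 t 23.75 F [ 0.8 -1.4  1.3] gap 19.22
```

```bash
python3 rt.py r.pkl 0 0 1 9.75 7.15 278.7 270.1 262.3 2.3
```

```text
ring in tool [1.03 0.71 2.3 ]
ring in tool [-0.36  0.71 10.8 ]
```

Call:
send_rows(series=[[[0.05, 0, -0.3, 0, -2], [0.05, 0, -0.3, 10, -2], [0.05, 0, -0.3, 20, -2], [0.05, 0, -0.3, 23, -2], [0.05, 0, -0.3, 23, -2], [0.05, 0, -0.3, 23, -2], [0.05, 0, -0.3, 23, -2], [0.05, 0, -0.3, 23, -2]]])

```text
clock: 24.55
eef_pos: [487.1, 12.3, 102.9]
eef_rot: [-3.141, 0.001, -2.846]
wrist_force: [0.4, 0.3, -0.1]
finger_gap: 19.1
```

```bash
python3 edges.py s | sed -n 1,72p
```

```text
212 dddddddddddddddd.........############......##########.........ddd.............
213 dddddddddddddddd........#############.......##########.........dd.............
214 ddddddddddddddd........########....####..#####..#######.......................
215 ddddddddddddddd........######.....############...#######......................
216 dddddddddddddd........######......############.....#####......................
217 dddddddddddddd.......#####......###############.....#####.....................
218 dddddddddddddd.......#####....##################.....####..................ddd
219 dddddddddddddd......#####....#####################...#####.......ddd......dddd
220 dddddddddddddd......####...########################...####.......ddddddddddddd
221 ddddddddddddd.......####..###########..W.############.#####......ddddddddddddd
222 ddddddddddddd......####..##########..WWWWW..##########.####......ddddddddddddd
223 ddddddddddddd......####.#########....WWWWWW...#############......ddddddddddddd
224 ddddddddddddd......############......WWWWWW....############......ddddddddddddd
225 .dddddddddddd....
[... 3977 characters left out ...]
.....ddddd.#.WWWWWWWWWWWWWWWWWWWWWWWWWWWWWWWW.#ddddd................
274 ...............ddddd.#WWWWWWWWWWWWWWWWWWWWWWWWWWWWWWWWW.#ddddd................
275 ...............ddddd##WWWWWWWWWWWWWWWWWWWWWWWWWWWWWWWWW.#ddddd................
276 ..............dddddd#.WWWWWWWWWWWWWWWWWWWWWWWWWWWWWWWWW.#dddddd...............
277 ..............dddddd#.WWWWWWWWWWWWWWWWWWWWWWWWWWWWWWWWW.#dddddd...............
278 ..............dddddd#.WWWWWWWWWWWWWWWWWWWWWWWWWWWWWWWWW.#.ddddd...............
279 ..............ddddd.#.WWWWWWWWWWWWWWWWWWWWWWWWWWWWWWWWW.#.ddddd...............
delta [-0.1  0.4 60.9] roll 2.039223541477864 pose [487.1  12.3 102.9] [-3.1  0.  -2.8] q6 -1.916 t 24.6 F [-0.3  0.6  0.3] gap 19.43
```

Call:
send_rows(series=[[[0.05, 0, 0.4, 0, 2], [0.05, 0, 0.4, 2, 2], [0.05, 0, 0.4, 4, 2], [0.05, 0, 0.4, 4, 2], [0.05, 0, 0.4, 4, 2], [0.05, 0, 0.4, 4, 2]]])

```text
clock: 25.2
eef_pos: [486.9, 12.7, 98.7]
eef_rot: [-3.142, 0.0, -2.881]
wrist_force: [0.5, 0.2, -0.3]
finger_gap: 18.8
```

```bash
python3 edges.py t | sed -n '4,48p;$p'
```

```text
215 dddddddddddddd.........############........###########.........d..............
216 dddddddddddddd........#######....###########....#######........d..............
217 dddddddddddddd........######.....###########.....#######......................
218 ddddddddddddd........#####......#############......#####......................
219 ddddddddddddd.......#####......###############......#####.....................
220 ddddddddddddd.......#####....###################.....####....................d
221 ddddddddddddd......#####....#####################....#####................dddd
222 ddddddddddddd......####...#########################...####.......dddd....ddddd
223 dddddddddddd.......####..############...############..####.......ddddddddddddd
224 dddddddddddd.......###..##########..WWWWW..##########..####......ddddddddddddd
225 dddddddddddd......####.#########....WWWWWW...#########.####......ddddddddddddd
226 dddddddddddd......############......WWWWW......############......ddddddddddddd
227 dddddddddddd......###########...................###########......dddddddddddd.
228 ddddddddddddd....
[... 2071 characters left out ...]
.....dddd######.##...............#..######dddd...................
254 ..................dddd#####.WWW#.............#WWW.#####dddd...................
255 ..................dddd#####.WWWW.............WWWW.#####dddd...................
256 ..................dddd#####..WWWW.#.......#.WWWWW.#####ddddd..................
257 .................ddddd######.WWWWWW.......WWWWWW.######ddddd..................
258 .................ddddd#######.WWWWWWWWWWWWWWWWW..######ddddd..................
259 .................ddddd#######..WWWWWWWWWWWWWWW..#######ddddd..................
delta [-0.2 -0.1 56.7] roll 0.05209589175777512 pose [486.9  12.8  98.7] [ 3.1  0.  -2.9] q6 -1.881 t 25.25 F [ 0.7 -0.9 -0.7] gap 18.99
```

Call:
send_rows(series=[[[0.05, 0, 0, 1.2, 0], [0.05, 0, 0, 2.4, 0], [0.05, 0, 0, 3.6, 0], [0.05, 0, 0, 4.8, 0], [0.05, 0, 0, 6, 0], [0.05, 0, 0, 6, 0]]])

```text
clock: 25.85
eef_pos: [486.8, 12.7, 92.5]
eef_rot: [3.142, -0.0, -2.881]
wrist_force: [0.1, 0.1, -0.4]
finger_gap: 19.4
```

Call:
send_rows(series=[[[0.05, 0, 0, 1, 0], [0.05, 0, 0, 2, 0], [0.05, 0, 0, 3, 0], [0.05, 0, 0, 3, 0]]])

```text
clock: 26.25
eef_pos: [486.8, 12.7, 89.5]
eef_rot: [3.142, -0.0, -2.881]
wrist_force: [0.3, -0.4, 0.2]
finger_gap: 19.0
```

Call:
send_rows(series=[[[0.05, 0, 0, 1.2, 0], [0.05, 0, 0, 2.4, 0], [0.05, 0, 0, 3.6, 0], [0.05, 0, 0, 4.8, 0], [0.05, 0, 0, 6, 0], [0.05, 0, 0, 7, 0], [0.05, 0, 0, 7, 0]]])

```text
clock: 26.95
eef_pos: [486.8, 12.7, 82.5]
eef_rot: [3.142, -0.0, -2.881]
wrist_force: [-0.5, 0.4, 0.4]
finger_gap: 19.3
```

Call:
send_rows(series=[[[0.05, 0, 0, 0.5, 0], [0.05, 0, 0, 1, 0], [0.05, 0, 0, 1.3, 0], [0.05, 0, 0, 1.3, 0]]])

```text
clock: 27.35
eef_pos: [486.8, 12.7, 81.3]
eef_rot: [-3.142, -0.0, -2.881]
wrist_force: [-0.3, -0.4, 0.3]
finger_gap: 19.3
```

Call:
send_rows(series=[[[0.05, 0, 0, 0.4, 0], [0.05, 0, 0, 0.6, 0], [0.05, 0, 0, 0.6, 0]]])

```text
clock: 27.65
eef_pos: [487.0, 12.7, 81.1]
eef_rot: [-3.141, 0.0, -2.881]
wrist_force: [-2.4, 0.7, 5.1]
finger_gap: 19.3
```

Call:
send_rows(series=[[[0.05, 0, 0, -0.4, 0], [0.35, 0, 0, -0.4, 0], [0.35, 0, 0, -0.4, 0], [0.35, 0, 0, -0.4, 0], [0.35, 0, 0, -0.4, 0], [0.35, 0, 0, -0.4, 0], [0.35, 0, 0, -0.4, 0]]])

```text
clock: 28.35
eef_pos: [486.8, 12.7, 81.1]
eef_rot: [3.142, -0.0, -2.881]
wrist_force: [-0.4, 0.4, -0.3]
finger_gap: 32.8
```

Call:
send_rows(series=[[[0.35, 0, 0, -20, 0], [0.35, 0, 0, -55, 0], [0.35, 0, 0, -55, 0], [0.35, 0, 0, -55, 0], [0.35, 0, 0, -55, 0]]])

```text
clock: 28.85
eef_pos: [486.4, 12.8, 135.3]
eef_rot: [3.141, -0.001, -2.881]
wrist_force: [-0.1, -0.3, 0.8]
finger_gap: 33.0
```

Run:
```python
from h import *
s=shot('side'); w=shot('wrist')
a=cv2.resize(s['img'][225:315,230:320,::-1],(390,390),interpolation=cv2.INTER_CUBIC)
b=cv2.resize(w['img'][165:265,230:330,::-1],(390,390),interpolation=cv2.INTER_CUBIC)
cv2.imwrite('pics/z.png',np.hstack([a,b])); delta([487.07,12.75,42])
```

```text
delta [-0.79 -0.23 93.23] roll None pose [486.4   12.76 135.23] [ 3.1411e+00 -1.5000e-03 -2.8808e+00] q6 -1.881 t 28.95 F [-0.58 -0.86  0.14] gap 32.81
```

View pics/z.png

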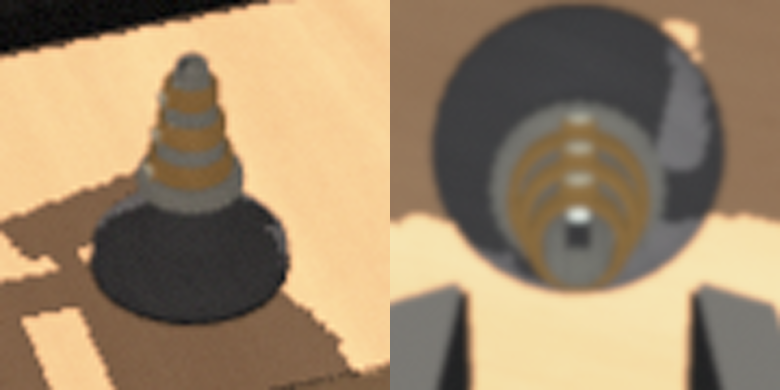

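The final picture shows all three rings level and evenly spaced on their steps, with the stones in line with the groove and the gripper clear above.

```bash
python3 -c "
from cell import manip
print(manip.sign_off())"
```

```text
the job is handed in; nothing more can be done
None
```

All three rings (large, middle, then small) are on the mandrel and let go. I handed the job in at about 29 s of the 72 s. The hand-in gives no verdict, so success is my reading of the last checks.

- **Groove:** I found it by eye in the wrist camera, at a heading of about 195°, instead of feeling for it by turning a ring. Each ring went on with its stone lined up with the groove and met no measurable force until its seat.
- **Seating:** Contact came at tool heights of 53.2, 67.2 and 81.1 mm, which matches the 14 mm steps. The wrist force at contact was about 11, 8 and 5 N upward, so the last push on each seat went past "light" but stayed well under 20 N. I backed off slightly before opening the fingers.
- **Final look:** The side and wrist pictures after the last release show all three rings level and evenly spaced, stones in line with the groove. The gripper was clear above. I moved nothing near the loupe, tweezers or jar, but did not measure them again at the end.
- **What disagreed:**
  - The large ring was gripped about 3 mm off centre, because I measured it before the arm had settled.
  - Two edges of each held ring gave positions 1–1.6 mm apart, perhaps a slight tilt.
  - About 6 N of upward force showed at each pick-up and I did not explain it.
  - None of these stopped a ring from seating.

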